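# Set sprung tweezers to the marked gap and hold

### The job

Pick the sprung tweezers up from their rest and bring their tips to the setting block with the narrower pair of scribed lines. Squeeze them until one tip stands over the middle of each line, a few millimetres above the block without touching it, and finish while still holding that gap steady so that I can lock the setting nut. Leave the milling cutter, the step block and the T-nut where they are.

Things in the scene. Friction and masses are not known exactly. Their poses are not given: they have to be found in the camera images.
- tweezers: bright steel sprung tweezers (90 g), on their side on the rest, legs side by side. Origin: midway between the two ribbed finger shoes, on the underside, near the balance point. x runs along them to the tips (75 mm ahead), y to the left leg, z up. The round spring bow ends 86 mm behind the origin; a cross stud with a brass nut sits 48 mm behind it
- shoe_left (a point): middle of the outer face of the left leg's ribbed finger shoe, 7 mm above the underside; squeeze here, on both legs. Shoes are 24 mm long, 14 mm high, 39 mm apart over their outer faces when free, 28 mm (and parallel) at 14 mm tip distance; 1 mm less at the shoes closes the tips by 2 mm. It takes 4 N at first, 10 N at 14 mm, 13 N when shut
- shoe_right (a point): the same on the right leg; both legs always move equally
- tip_left (a point): end of the left leg (tweezers' +y): middle of its 3 mm thickness, on its lower edge. The tips, middle to middle, are 36 mm apart when free
- tip_right (a point): the same for the right leg (tweezers' -y)
- leg_left (a joint): spring hinge of the left leg at the bow: 0 rad = open (tips 36 mm apart), 0.073 = tips 14 mm apart, 0.11 = shut; springs back open when let go
- rest: fixed rest under the tweezers: grey base plate 170 x 76 x 8 mm, two black posts 36 mm high (there the tweezers' underside lies) with 4 mm lips at their ends: one under the bow (46 mm wide, 70 mm behind the origin), one under the legs (70 mm wide, 52 mm ahead); 110 mm between them is free for fingers. Origin: on the bench below the tweezers' origin; x along them
- block_narrow: fixed plain aluminium setting block 60 (x) x 70 (y) x 30 mm high with two dark scribed lines on top, 14 mm apart, each 50 mm long and 2 mm wide, along the block's x; the block with the narrower pair of lines. Origin: centre of its underside; the x axis points roughly away from the robot
- narrow_left (a point): middle of the left (+y) line of the narrow pair, on the block's top
- narrow_right (a point): middle of the right (-y) line of the narrow pair, on the block's top
- block_wide: fixed block of the same size and look, but its two lines are 24 mm apart: not the one to use. Origin: centre of its underside
- milling_cutter: brown ribbed hollow milling cutter standing upright, 39 mm across, 46 mm high; bystander. Origin: centre of its underside
- step_block: dark steel staircase-shaped clamping block, 48 x 66 x 40 mm; bystander. Origin: centre of its underside
- t_nut: small grey stepped T-slot nut, 37 x 37 x 18 mm; bystander. Origin: centre of its underside

How it is judged:
By the outcome, as a careful person would: the job done as asked, in the order asked, and still so for the second after the job is handed in, while the arm keeps its last pose, push and grip.
It also fails if it takes over 40 s, if anything falls off the work surface, if the arm or the gripper's body presses on something with over 40 N, if the wrist force passes 120 N, or if a joint passes its speed limit or range.

### The arm

A 6-joint arm with a two-finger parallel gripper is mounted at the origin on a cart in front of the work surface, level with it; the furniture and walls round the work are solid. World frame = base frame: x ahead of the robot, y to its left, z up, the work surface at z = 0. Lengths are in mm, angles in rad, forces in N, time in s.
With the tool pointing down it reaches from about 300 to 775 mm from the base axis. Payload 14.6 kg.
Tool frame: the origin (TCP) lies between the finger pads; the fingertips stand 8 mm ahead of it and the grasp point (between the pads) lies 11 mm behind it; y points along the fingers, x is the direction in which the jaws open and shut, and the axes are right-handed (so a half turn about y gives the same grasp; the last joint's range is limited). The gripper opens to 94 mm and grips with 3 to 60 N. Pads are 16 mm wide; open, the fingers measure 119 mm over their backs; the gripper's body (75 mm by 177 mm) begins 78 mm behind the grasp point.
Start: joints at [1.259, 0.3, 1.521, -0, 1.321, -0.067], TCP at [133.297, 533.593, 213.446] pointing down, gripper open.
Joint ranges: [-3.03, 3.03], [-0.79, 2.21], [0.23, 2.52], [-1.04, 4.18], [0, 3.07], [-2.55, 2.55]. Speed limits (rad/s): [2.22, 2.22, 2.57, 3.14, 3.14, 3.14].

### API

Orientations are given as [roll, pitch, yaw] about the fixed x, y, z axes, in that order (R = Rz(yaw) Ry(pitch) Rx(roll)).
In Python, from cell import read_state, imaging, order gives the robot as it stands. The module is installed in compiled form; this text tells all that it offers.
- The arm moves only by the shell command python3 -m handwheel 'ROWS' [FORCE]. ROWS is JSON, a list that holds one entry, the list of rows, each a list of 7 numbers: the shift along the tool's x, y, z in mm, then the turn, a rotation vector about the tool's x, y, z in degrees, then the opening, from -1 (shut) to 1 (fully open), so that 0 is half open. A call has 1 to 5 rows; each row is the pose to reach, as a shift and turn from the pose measured when the call began, along the tool's axes at that moment; what a row does not reach only later rows make up. A row lasts 1/12 s, in which the tool goes at most 41.7 mm and 7.16 degrees, less where a joint would pass 70% of its speed; a pose out of reach is approached as far as the arm can. A call with a gripper value outside its range is refused whole. The fingers move at their own pace and stop on an object; FORCE is the grip in N (left out, the last holds). Time passes only in rows, so rows that repeat a pose let the fingers close. It gives the time, the measured TCP pose, the force and the opening at its end, in the units of the state.
- read_state(): the state, without advancing time (a new reading comes with each control period).
- imaging.camera(name): name is "scene" or "top" or "wrist"; returns (picture, depth): 384x512x3 uint8, red, green, blue; 384x512 float32, mm along the optical axis (not along the pixel's ray), 0 where there is no reading.
- imaging.get_calibration(name): a dict with "mtx" (3x3 intrinsics, pixels), "dist" ([k1, k2, p1, p2, k3] as OpenCV has them; the pictures are not rectified), "world_from_camera" (4x4, takes a point from camera to world coordinates); the wrist camera has in their place "hand_eye" (4x4, takes a point from camera to tool coordinates, whose origin is the TCP and whose axes are the tool frame's). Camera axes: x right, y down, z forward; pixel columns grow to the right and rows downward; lengths in mm; the calibration is good to about 2 mm. A picture is of the moment at which its call begins: read the wrist's pose just before it. get_calibration takes no time and is no camera call.
- order.sign_off(): hands the job in, once; it reports no verdict.
The state is a dict: "clock": time; "joints": joint angles; "qd": joint speeds; "effort": joint torques, N m; "eef_pos": TCP position; "eef_rot": TCP orientation; "wrist_force": force on the tool from outside, world axes, zero at the start; "moment": the same for the moment, N m; "finger_gap": finger opening in mm.
Only numpy, scipy, OpenCV 4.12 (cv2) and the standard library are available. Lean on these libraries where they do the work, as an engineer would, in place of code of your own. Each camera call takes 0.05 s, during which the arm holds its last target.

## Working session

There is one attempt and no reset: what is moved stays moved. The work goes in short steps, Python scripts to look and compute and a shell command to move; the robot and the scene stay as the last step left them, time stands still between calls to the robot, and variables do not carry over. Pictures are saved under pics/ and viewed, and the job is handed in when it is done.

```bash
mkdir -p pics; ls
python3 - <<'E'
from cell import read_state, imaging
import cv2,numpy as np
s=read_state();print(s)
for n in ("scene","top","wrist"):
    p,d=imaging.camera(n);c=imaging.get_calibration(n)
    cv2.imwrite(f"pics/{n}0.png",p[...,::-1]);np.savez(f"pics/{n}0.npz",p=p,d=d)
    print(n,{k:np.round(v,4).tolist() for k,v in c.items()})
E
```

```text
pics
{'clock': 0.0, 'joints': array([ 1.25935959e+00,  3.00464433e-01,  1.52158725e+00,  8.40141513e-06,
        1.32068726e+00, -6.66369441e-02]), 'qd': array([-0.00114161,  0.00168201,  0.0010366 ,  0.00028564,  0.00015585,
       -0.00161122]), 'effort': array([ 3.82828721e-04, -5.31811309e+01, -3.52726436e+01,  7.08091585e-02,
        2.45242351e-02, -7.36947868e-05]), 'eef_pos': array([133.24195455, 533.35581829, 212.8873711 ]), 'eef_rot': array([-1.57071188e+00,  1.14319893e-03,  1.32599450e+00]), 'wrist_force': array([-0.26122719, -0.0690532 ,  0.47457914]), 'moment': array([ 0.02080202, -0.00582829,  0.01216033]), 'finger_gap': 93.7413533821221}
scene {'mtx': [[429.8227, 0.0, 254.9442], [0.0, 429.8227, 196.4106], [0.0, 0.0, 1.0]], 'dist': [-0.1194, 0.0, 0.0, 0.0, 0.0], 'world_from_camera': [[0.8099, -0.2399, 0.5353, -99.0235], [-0.5864, -0.304, 0.7508, -884.7067], [-0.0174, -0.922, -0.3869, 587.6361], [0.0, 0.0, 0.0, 1.0]]}
top {'mtx': [[457.2883, 0.0, 253.0296], [0.0, 457.2883, 192.0237], [0.0, 0.0, 1.0]], 'dist': [-0.1679, 0.0, 0.0, 0.0, 0.0], 'world_from_camera': [[-0.0444, -0.9783, 0.2024, 312.0878], [-0.999, 0.0444, -0.0044, 86.6925], [-0.0047, -0.2024, -0.9793, 1457.9203], [0.0, 0.0, 0.0, 1.0]]}
wrist {'mtx': [[325.8178, 0.0, 256.1862], [0.0, 325.8178, 196.9494], [0.0, 0.0, 1.0]], 'dist': [0.0302, 0.0, 0.0, 0.0, 0.0], 'hand_eye': [[1.0, 0.0011, 0.0001, -0.12], [0.0002, -0.2602, 0.9655, -170.7347], [0.0011, -0.9655, -0.2602, 75.119], [0.0, 0.0, 0.0, 1.0]]}
```

View pics/scene0.png

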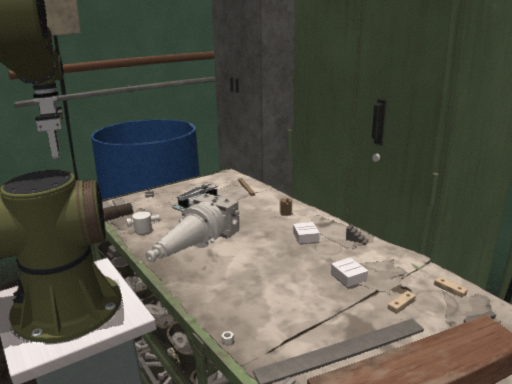

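View pics/top0.png

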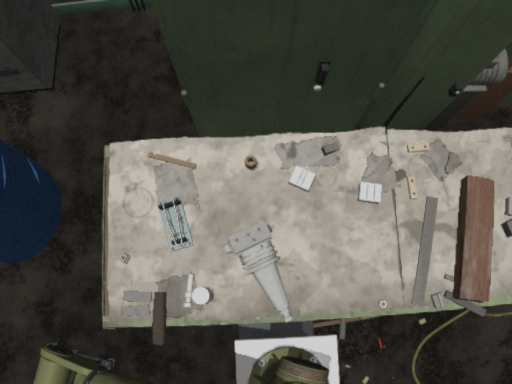

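View pics/wrist0.png

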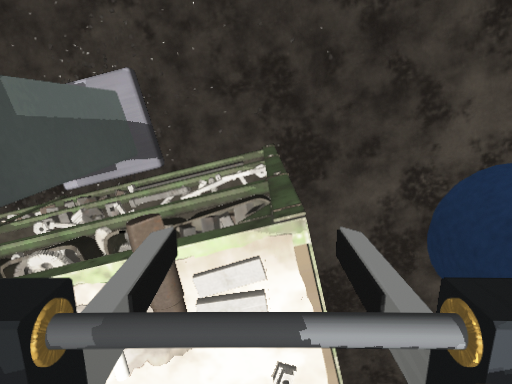

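```bash
cat > h.py <<'E'
import numpy as np,cv2
from cell import imaging,read_state
from scipy.spatial.transform import Rotation as Ro
def w2c(name,state=None):
    c=imaging.get_calibration(name)
    if name=="wrist":
        T=np.eye(4);T[:3,:3]=Ro.from_euler('xyz',state['eef_rot']).as_matrix();T[:3,3]=state['eef_pos']
        return c,T@np.array(c['hand_eye'])
    return c,np.array(c['world_from_camera'])
def ray(name,pts,z,state=None):
    c,T=w2c(name,state)
    u=cv2.undistortPoints(np.array(pts,float).reshape(-1,1,2),np.array(c['mtx']),np.array(c['dist'])).reshape(-1,2)
    d=np.c_[u,np.ones(len(u))]@T[:3,:3].T
    return T[:3,3]+d*((z-T[2,3])/d[:,2:])
def proj(name,P,state=None):
    c,T=w2c(name,state);W=np.linalg.inv(T)
    return cv2.projectPoints(np.array(P,float).reshape(-1,1,3),cv2.Rodrigues(W[:3,:3])[0],W[:3,3],np.array(c['mtx']),np.array(c['dist']))[0].reshape(-1,2)
def crop(img,x0,y0,x1,y1,k,out):
    cv2.imwrite(out,cv2.resize(img[y0:y1,x0:x1,::-1],None,fx=k,fy=k,interpolation=cv2.INTER_CUBIC))
def cloud(name,d,state=None):
    c,T=w2c(name,state);h,w=d.shape
    g=np.stack(np.meshgrid(np.arange(w),np.arange(h)),-1).reshape(-1,1,2).astype(float)
    u=cv2.undistortPoints(g,np.array(c['mtx']),np.array(c['dist'])).reshape(-1,2)
    P=np.c_[u,np.ones(len(u))]*d.reshape(-1,1)
    return (P@T[:3,:3].T+T[:3,3]).reshape(h,w,3)
E
python3 - <<'E'
from h import *
t=np.load("pics/top0.npz")['p']; s=np.load("pics/scene0.npz")['p']
crop(t,135,180,215,260,7,"pics/t_tw.png");crop(t,270,140,430,220,5,"pics/t_bl.png")
crop(s,270,190,390,300,6,"pics/s_bl.png")
print(ray("top",[[302,178],[371,192]],30),ray("top",[[175,223]],40))
E
```

```text
[[ 646.07762657  -78.97369454   30.        ]
 [ 590.08424373 -299.35827096   30.        ]] [[516.96428518 329.74170007  40.        ]]
```

View pics/t_tw.png

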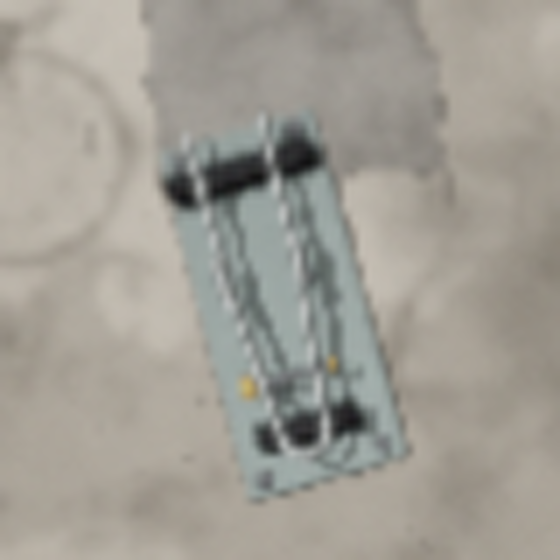

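View pics/t_bl.png

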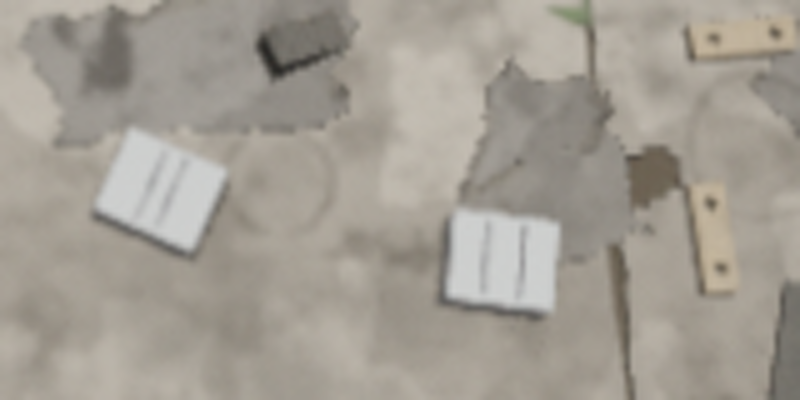

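View pics/s_bl.png

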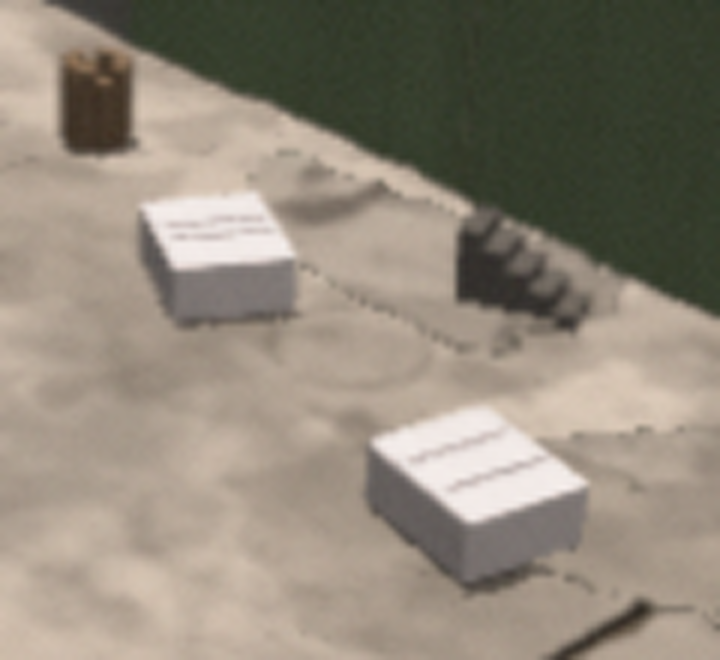

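```bash
cat >> h.py <<'E'
def goto(x,y,z,yaw):
    s=read_state();R=Ro.from_euler('xyz',s['eef_rot'])
    G=Ro.from_euler('xyz',[-np.pi/2,0,np.radians(yaw)])
    print("clock",round(s['clock'],2),"pos",s['eef_pos'].round(1),"rot",np.degrees(s['eef_rot']).round(2),"gap",s['finger_gap'].round(2),"F",s['wrist_force'].round(1))
    print("shift",R.inv().apply(np.array([x,y,z])-s['eef_pos']).round(2),"turn",np.degrees((R.inv()*G).as_rotvec()).round(2))
E
python3 - <<'E'
from h import *
f=np.load("pics/top0.npz");p,d=f['p'],f['d']
C=cloud("top",d)
k=np.array([[165,155],[318,115],[410,450],[250,500]])/7+[135,180]
P=ray("top",k,8);print(P.round(1),P.mean(0).round(1),np.degrees(np.arctan2(*(P[0]-P[3])[1::-1])),np.degrees(np.arctan2(*(P[1]-P[2])[1::-1])))
# narrow block: bright mask
g=p.min(2); 
for n,(x0,y0,x1,y1) in dict(nar=(285,160,320,195),wide=(355,178,385,207)).items():
    m=np.zeros_like(g);m[y0:y1,x0:x1]=g[y0:y1,x0:x1]>=185
    m=cv2.morphologyEx(m,cv2.MORPH_CLOSE,np.ones((3,3)))
    c=max(cv2.findContours(m,0,2)[0],key=cv2.contourArea)
    b=cv2.boxPoints(cv2.minAreaRect(c));Q=ray("top",b,30)
    print(n,cv2.contourArea(c),Q.round(1).tolist(),Q.mean(0).round(1))
    print([ (np.linalg.norm(Q[i]-Q[i-1]).round(1),np.degrees(np.arctan2(*(Q[i]-Q[i-1])[1::-1])).round(1)) for i in range(4)])
on=(C[...,2]>60)&(C[...,0]>250)&(C[...,0]<750)&(C[...,1]>-250)&(C[...,1]<500)
ys,xs=np.where(on);print(len(ys),xs.min(),xs.max(),ys.min(),ys.max(),C[on][:,2].max())
goto(517,330,200,-76)
E
```

```text
[[592.1 388.4   8. ]
 [607.9 316.4   8. ]
 [450.8 276.7   8. ]
 [430.8 350.4   8. ]] [520.4 333.    8. ] 13.241223462809621 14.193456788108547
nar 322.5 [[638.7, -36.1, 30.0], [689.6, -61.9, 30.0], [659.1, -120.9, 30.0], [608.5, -94.8, 30.0]] [649.  -78.4  30. ]
[(np.float64(65.9), np.float64(62.8)), (np.float64(57.1), np.float64(-26.8)), (np.float64(66.5), np.float64(-117.3)), (np.float64(56.9), np.float64(152.7))]
wide 313.0 [[570.8, -257.9, 30.0], [625.2, -270.3, 30.0], [613.0, -338.4, 30.0], [558.5, -325.5, 30.0]] [ 591.9 -298.    30. ]
[(np.float64(68.7), np.float64(79.7)), (np.float64(55.8), np.float64(-12.8)), (np.float64(69.3), np.float64(-100.2)), (np.float64(56.0), np.float64(166.6))]
3431 0 511 0 383 1457.9202628315884Traceback (most recent call last):
  File "<stdin>", line 17, in <module>
  File "h.py", line 29, in goto
    print("clock",round(s['clock'],2),"pos",s['eef_pos'].round(1),"rot",np.degrees(s['eef_rot']).round(2),"gap",s['finger_gap'].round(2),"F",s['wrist_force'].round(1))
                                                                                                                ^^^^^^^^^^^^^^^^^^^^^
AttributeError: 'float' object has no attribute 'round'
```

```bash
sed -i "s/s\['finger_gap'\].round(2)/round(s['finger_gap'],2)/" h.py
python3 - <<'E'
from h import *
goto(518,331,215,-76.3)
E
```

```text
clock 0.15 pos [133.2 533.4 213. ] rot [-9.000e+01  5.000e-02  7.597e+01] gap 94.15 F [ 0.7 -0.2  0.3]
shift [-103.16   -1.91 -422.35] turn [ 6.0000e-02  1.5227e+02 -2.0000e-02]
```

```bash
python3 -m handwheel '[[[-10,0,-40,0,7,0,1],[-20,0,-80,0,14,0,1],[-30,0,-120,0,21,0,1],[-40,0,-160,0,28,0,1],[-50,0,-200,0,35,0,1]]]' 10
python3 - <<'E'
from h import *
goto(518,331,215,-76.3)
E
```

```text
clock: 0.57
eef_pos: [316.6, 435.2, 213.0]
eef_rot: [-1.571, 0.001, 0.709]
wrist_force: [0.5, 0.5, 0.9]
finger_gap: 94.2
clock 0.57 pos [316.6 435.2 213. ] rot [-9.003e+01  5.000e-02  4.064e+01] gap 94.16 F [0.5 0.5 0.9]
shift [  85.01   -1.97 -210.24] turn [ 7.0000e-02  1.1694e+02 -0.0000e+00]
```

```bash
python3 -m handwheel '[[[15,0,-38,0,7,0,1],[30,0,-76,0,14,0,1],[45,0,-114,0,21,0,1],[60,0,-152,0,28,0,1],[75,0,-190,0,35,0,1]]]'
python3 - <<'E'
from h import *
goto(518,331,215,-76.3)
E
```

```text
clock: 0.98
eef_pos: [498.8, 338.4, 212.9]
eef_rot: [-1.572, 0.001, 0.092]
wrist_force: [0.0, 0.3, -0.5]
finger_gap: 93.9
clock 0.98 pos [498.8 338.4 212.9] rot [-9.006e+01  4.000e-02  5.290e+00] gap 93.93 F [ 0.   0.3 -0.5]
shift [18.45 -2.14 -9.19] turn [8.000e-02 8.159e+01 0.000e+00]
```

```bash
python3 -m handwheel '[[[0,0,0,0,7,0,1],[0,0,0,0,14,0,1],[0,0,0,0,21,0,1],[0,0,0,0,28,0,1],[0,0,0,0,35,0,1]]]'; python3 -m handwheel '[[[0,0,0,0,7,0,1],[0,0,0,0,14,0,1],[0,0,0,0,21,0,1],[0,0,0,0,28,0,1],[0,0,0,0,35,0,1]]]'
python3 - <<'E'
from h import *
goto(518,331,215,-76.3)
E
```

```text
clock: 1.4
eef_pos: [498.8, 338.3, 212.5]
eef_rot: [-1.573, 0.0, -0.525]
wrist_force: [0.3, -0.6, -0.8]
finger_gap: 94.1
clock: 1.82
eef_pos: [498.7, 338.2, 212.2]
eef_rot: [-1.573, -0.001, -1.142]
wrist_force: [0.0, 0.6, 0.5]
finger_gap: 94.2
clock 1.82 pos [498.7 338.2 212.2] rot [-9.013e+01 -5.000e-02 -6.541e+01] gap 94.15 F [0.  0.6 0.5]
shift [14.61 -2.85 14.55] turn [ 0.13 10.89  0.06]
```

```bash
python3 -m handwheel '[[[7,0,7,0,6,0,1],[14,0,14,0,11,0,1],[14,0,14,0,11,0,1],[14,0,14,0,11,0,1]]]'
python3 - <<'E'
from h import *
goto(518,331,215,-76.3)
s=read_state();p,d=imaging.camera("wrist");np.savez("pics/w1.npz",p=p,d=d,**{k:s[k] for k in('eef_pos','eef_rot')})
cv2.imwrite("pics/w1.png",p[...,::-1])
E
```

```text
clock: 2.15
eef_pos: [517.2, 331.2, 211.7]
eef_rot: [-1.574, -0.001, -1.331]
wrist_force: [-0.8, 0.3, 0.3]
finger_gap: 94.1
clock 2.15 pos [517.2 331.2 211.7] rot [-9.017e+01 -8.000e-02 -7.628e+01] gap 94.11 F [-0.8  0.3  0.3]
shift [ 0.37 -3.32  0.76] turn [0.17 0.02 0.08]
```

View pics/w1.png

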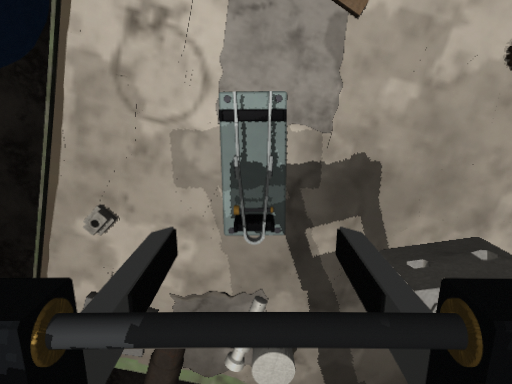

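Run:
```python
from h import *
f=np.load("pics/w1.npz");p,d=f['p'],f['d'];C=cloud("wrist",d,f)
crop(p,205,80,305,250,4.5,"pics/w1c.png")
for r in (95,105,130,150,163,175,200,225,238):
    row=C[r,222:288]; z=row[:,2]; i=np.where((z>30)&(z<60))[0]
    if len(i): 
        print(r,[(222+j,row[j].round(0).tolist()) for j in i])
```

```text
95 [(np.int64(233), [598.0, 374.0, 42.0]), (np.int64(234), [598.0, 373.0, 43.0]), (np.int64(235), [598.0, 372.0, 43.0]), (np.int64(236), [599.0, 371.0, 39.0]), (np.int64(269), [607.0, 339.0, 42.0]), (np.int64(270), [607.0, 338.0, 43.0]), (np.int64(271), [607.0, 337.0, 43.0])]
105 [(np.int64(234), [589.0, 371.0, 42.0]), (np.int64(235), [589.0, 370.0, 42.0]), (np.int64(236), [589.0, 369.0, 43.0]), (np.int64(269), [597.0, 337.0, 42.0]), (np.int64(270), [598.0, 336.0, 43.0]), (np.int64(271), [598.0, 335.0, 42.0])]
130 [(np.int64(235), [566.0, 364.0, 45.0]), (np.int64(236), [566.0, 363.0, 45.0]), (np.int64(237), [566.0, 363.0, 44.0]), (np.int64(238), [566.0, 362.0, 40.0]), (np.int64(268), [574.0, 332.0, 46.0]), (np.int64(269), [574.0, 331.0, 45.0]), (np.int64(270), [574.0, 330.0, 47.0])]
150 [(np.int64(236), [546.0, 359.0, 44.0]), (np.int64(237), [546.0, 358.0, 46.0]), (np.int64(238), [547.0, 357.0, 45.0]), (np.int64(239), [546.0, 356.0, 38.0]), (np.int64(268), [554.0, 327.0, 47.0]), (np.int64(269), [554.0, 326.0, 44.0]), (np.int64(270), [554.0, 325.0, 44.0])]
163 [(np.int64(234), [533.0,
[... 2884 characters left out ...]
np.int64(246), [455.0, 327.0, 48.0]), (np.int64(247), [455.0, 326.0, 47.0]), (np.int64(248), [455.0, 325.0, 47.0]), (np.int64(249), [454.0, 323.0, 43.0]), (np.int64(250), [453.0, 322.0, 41.0]), (np.int64(251), [454.0, 321.0, 42.0]), (np.int64(252), [453.0, 320.0, 39.0]), (np.int64(253), [453.0, 318.0, 38.0]), (np.int64(254), [453.0, 317.0, 39.0]), (np.int64(255), [453.0, 316.0, 38.0]), (np.int64(256), [454.0, 315.0, 39.0]), (np.int64(257), [455.0, 314.0, 40.0]), (np.int64(258), [455.0, 313.0, 41.0]), (np.int64(259), [456.0, 312.0, 43.0]), (np.int64(260), [458.0, 312.0, 47.0]), (np.int64(261), [458.0, 311.0, 47.0]), (np.int64(262), [460.0, 310.0, 49.0]), (np.int64(263), [459.0, 308.0, 47.0])]
```

View pics/w1c.png

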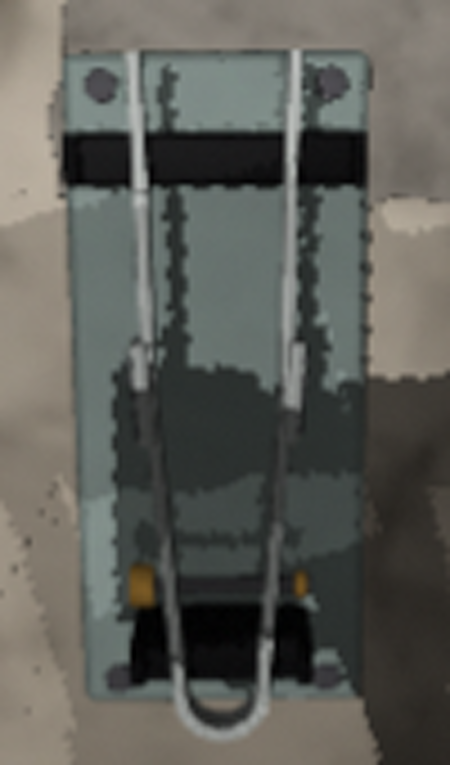

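Run:
```python
from h import *
f=np.load("pics/w1.npz")
T=ray("wrist",[[234.8,91.5],[270.8,91.5]],43,f);B=ray("wrist",[[254.1,244]],48,f)[0]
m=T.mean(0);v=(m-B)[:2];print(T.round(1),B.round(1),np.linalg.norm(T[0]-T[1]),np.linalg.norm(v),np.degrees(np.arctan2(v[1],v[0])))
u=v/np.linalg.norm(v);print("yaw by tips",np.degrees(np.arctan2(*(T[0]-T[1])[1::-1]))-90)
print("origin from tips",m[:2]-75*u,"from bow",B[:2]+86*u)
S=ray("wrist",[[234.3,156],[272.3,156],[236,178],[271,178]],50,f);print(S.round(1),((S-[*B[:2],0])[:,:2]@u-86).round(1))
```

```text
[[601.6 372.9  43. ]
 [610.1 338.4  43. ]] [450.1 316.4  48. ] 35.58926977647502 160.64368893951828 14.14566140868678
yaw by tips 13.793091155407168
origin from tips [533.14031509 337.32086983] from bow [533.48582193 337.40794793]
[[540.3 359.2  50. ]
 [549.6 321.5  50. ]
 [518.4 352.4  50. ]
 [527.1 317.   50. ]] [ 12.   11.7 -11.  -11.2]
```

Run:
```python
from h import *
goto(533.3,337.4,32,-76.0)
```

```text
clock 2.2 pos [516.9 331.3 211.8] rot [-9.016e+01 -8.000e-02 -7.624e+01] gap 93.95 F [0.9 0.1 0.5]
shift [ -2.23 179.76  17.86] turn [ 0.16 -0.24  0.08]
```

```bash
python3 -m handwheel '[[[-2.2,30,17.5,0.16,-0.24,0.08,0.3],[-2.2,70,17.5,0.16,-0.24,0.08,0.3],[-2.2,110,17.6,0.16,-0.24,0.08,0.3],[-2.2,140,17.8,0.16,-0.24,0.08,0.3],[-2.2,140,17.8,0.16,-0.24,0.08,0.3]]]'
python3 - <<'E'
from h import *
goto(533.3,337.4,32,-76.0)
E
```

```text
clock: 2.62
eef_pos: [530.1, 336.2, 65.3]
eef_rot: [-1.581, -0.002, -1.324]
wrist_force: [-0.7, -0.4, -1.6]
finger_gap: 64.3
clock 2.62 pos [530.1 336.2  65.3] rot [-90.56  -0.14 -75.83] gap 64.28 F [-0.7 -0.4 -1.6]
shift [-0.5  33.27  3.7 ] turn [0.56 0.17 0.14]
```

```bash
python3 -m handwheel '[[[-0.5,12,3.7,0.5,-0.1,0.1,0.2],[-0.5,24,3.7,0.5,-0.1,0.1,0.2],[-0.5,31,3.7,0.5,-0.1,0.1,0.2],[-0.5,31,3.7,0.5,-0.1,0.1,0.2],[-0.5,31,3.7,0.5,-0.1,0.1,0.2]]]'
python3 - <<'E'
from h import *
goto(533.3,337.4,32,-76.0)
s=read_state();p,d=imaging.camera("wrist");np.savez("pics/w2.npz",p=p,d=d,**{k:s[k] for k in('eef_pos','eef_rot')})
cv2.imwrite("pics/w2.png",p[...,::-1])
E
```

```text
clock: 3.03
eef_pos: [533.6, 337.6, 35.3]
eef_rot: [-1.571, -0.0, -1.321]
wrist_force: [-0.4, -0.4, 0.7]
finger_gap: 56.4
clock 3.03 pos [533.6 337.6  35.3] rot [-9.001e+01 -3.000e-02 -7.571e+01] gap 56.39 F [-0.4 -0.4  0.7]
shift [ 0.17  3.27 -0.31] turn [0.01 0.29 0.03]
```

View pics/w2.png

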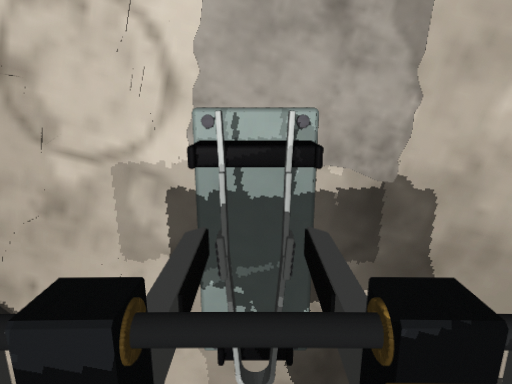

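```bash
python3 -m handwheel '[[[0.2,3.2,-0.3,0,0.3,0,0.2],[0.2,3.2,-0.3,0,0.3,0,-0.1],[0.2,3.2,-0.3,0,0.3,0,-0.2],[0.2,3.2,-0.3,0,0.3,0,-0.28],[0.2,3.2,-0.3,0,0.3,0,-0.28]]]' 20;python3 -m handwheel '[[[0,0,0,0,0,0,-0.30],[0,0,0,0,0,0,-0.32],[0,0,0,0,0,0,-0.32],[0,0,0,0,0,0,-0.32]]]'
python3 - <<'E'
from h import *
goto(533.3,337.4,32,-76.0)
E
```

```text
clock: 3.5
eef_pos: [533.6, 337.5, 32.7]
eef_rot: [-1.57, -0.0, -1.327]
wrist_force: [-0.4, 0.1, 2.4]
finger_gap: 35.0
clock: 3.83
eef_pos: [533.7, 337.6, 32.7]
eef_rot: [-1.57, -0.0, -1.327]
wrist_force: [-0.5, 1.1, -0.2]
finger_gap: 31.9
clock 3.83 pos [533.7 337.6  32.7] rot [-89.94  -0.   -76.01] gap 31.85 F [-0.5  1.1 -0.2]
shift [ 0.11  0.73 -0.41] turn [-0.06 -0.01  0.  ]
```

```bash
python3 -m handwheel '[[[0,-15,0,0,0,0,-0.32],[0,-45,0,0,0,0,-0.32],[0,-80,0,0,0,0,-0.32],[0,-110,0,0,0,0,-0.32],[0,-120,0,0,0,0,-0.32]]]'
python3 - <<'E'
from h import *
f=np.load("pics/top0.npz");C=cloud("top",f['d']);z=C[200:330,215:330,2];print("obst",np.nanmax(z[(z<400)]))
z=C[140:215,225:330,2];print("far",z.max())
s=read_state();p,d=imaging.camera("wrist");np.savez("pics/w3.npz",p=p,d=d,**{k:s[k] for k in('eef_pos','eef_rot')})
cv2.imwrite("pics/w3.png",p[...,::-1])
y=np.radians(-26.8)
goto(649-75*np.cos(y),-78.4-75*np.sin(y),150,-90-26.8)
E
```

```text
clock: 4.25
eef_pos: [534.8, 338.3, 157.6]
eef_rot: [-1.564, 0.001, -1.327]
wrist_force: [-0.2, 0.9, -1.0]
finger_gap: 32.1
obst 126.49791556188984
far 1457.9202628315884
clock 4.3 pos [534.8 338.3 157.2] rot [-89.6    0.09 -76.01] gap 32.33 F [-0.7  0.6  2. ]
shift [382.92   6.33 -46.75] turn [-0.35 40.79 -0.23]
```

View pics/w3.png

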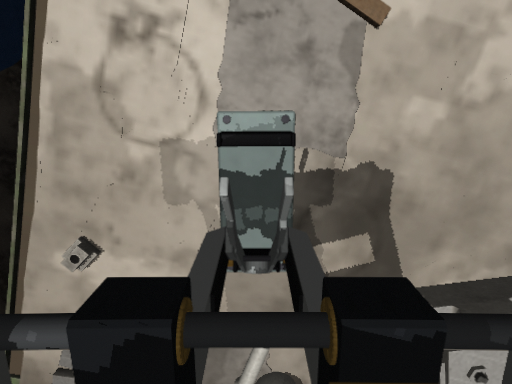

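Run:
```python
from h import *
f=np.load("pics/w3.npz");p,d=f['p'],f['d'];C=cloud("wrist",d,f)
crop(p,190,90,320,290,3.9,"pics/w3c.png")
c=imaging.get_calibration("wrist");H=np.array(c['hand_eye'])
Rm=Ro.from_euler('xyz',f['eef_rot'])
for r in range(176,272,8):
    L=Rm.inv().apply(C[r,200:310]-f['eef_pos'])
    i=np.where((L[:,1]<45)&(d[r,200:310]>0)&(abs(L[:,0])<25))[0]
    print(r,[(200+j,L[j].round(0).astype(int).tolist()) for j in i][::3])
```

```text
176 [(np.int64(222), [-11, -60, 54]), (np.int64(225), [-10, -61, 54]), (np.int64(288), [11, -61, 54]), (np.int64(291), [12, -62, 54])]
184 [(np.int64(220), [-12, -63, 51]), (np.int64(223), [-11, -64, 52]), (np.int64(226), [-10, -63, 51]), (np.int64(229), [-9, -61, 51]), (np.int64(286), [10, -63, 52]), (np.int64(289), [12, -63, 51]), (np.int64(292), [12, -64, 52])]
192 [(np.int64(220), [-12, -65, 49]), (np.int64(223), [-11, -65, 49]), (np.int64(226), [-10, -66, 49]), (np.int64(229), [-9, -62, 48]), (np.int64(282), [10, -53, 46]), (np.int64(285), [10, -65, 49]), (np.int64(288), [11, -65, 49]), (np.int64(291), [12, -65, 49])]
200 [(np.int64(222), [-12, -61, 45]), (np.int64(225), [-10, -62, 45]), (np.int64(228), [-10, -60, 45]), (np.int64(231), [-9, -52, 43]), (np.int64(282), [10, -54, 43]), (np.int64(285), [10, -61, 45]), (np.int64(288), [12, -61, 45]), (np.int64(291), [13, -61, 45])]
208 [(np.int64(224), [-12, -53, 40]), (np.int64(227), [-11, -54, 40]), (np.int64(230), [-9, -54, 40]), (np.int64(233), [-9, -41, 36]), (np.int64(281), [10, -48, 38]), (np.int64(284), [11, -54, 40]), (np.in
[... 3602 characters left out ...]
int64(206), [-22, -38, 9]), (np.int64(209), [-21, -39, 10]), (np.int64(212), [-19, -40, 10]), (np.int64(215), [-18, -39, 10]), (np.int64(218), [-17, -36, 8]), (np.int64(221), [-16, -36, 8]), (np.int64(224), [-15, -24, 2]), (np.int64(227), [-15, -10, -5]), (np.int64(230), [-17, 30, -25]), (np.int64(233), [-15, 31, -25]), (np.int64(240), [-10, 23, -22]), (np.int64(243), [-9, 34, -27]), (np.int64(270), [10, 35, -28]), (np.int64(273), [11, 23, -21]), (np.int64(286), [17, -8, -6]), (np.int64(289), [17, -25, 2]), (np.int64(292), [17, -36, 8]), (np.int64(295), [18, -36, 8]), (np.int64(298), [19, -39, 9]), (np.int64(301), [20, -40, 10]), (np.int64(304), [22, -38, 9]), (np.int64(307), [23, -39, 10])]
```

View pics/w3c.png

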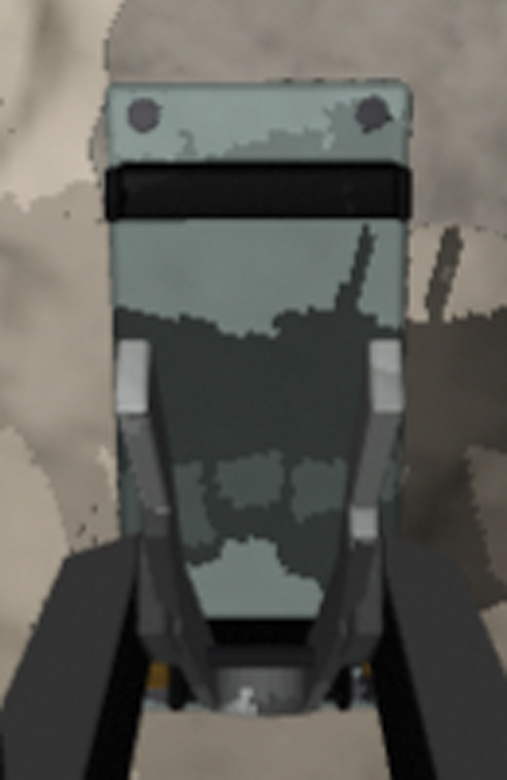

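```bash
python3 -m handwheel '[[[0,8,-8,-0.3,0,-0.2,-0.32],[0,18,-15,-0.3,0,-0.2,-0.32],[0,28,-19,-0.3,0,-0.2,-0.32],[0,40,-19,-0.3,0,-0.2,-0.32],[0,48,-19,-0.3,0,-0.2,-0.32]]]'
python3 - <<'E'
from h import *
goto(533.7-17.5,337.6-4.3,95,-76)
s=read_state();p,d=imaging.camera("wrist");np.savez("pics/w4.npz",p=p,d=d,**{k:s[k] for k in('eef_pos','eef_rot')})
s2,_=imaging.camera("scene");crop(s2,140,150,260,260,6,"pics/s4.png")
cv2.imwrite("pics/w4.png",p[...,::-1])
E
```

```text
clock: 4.72
eef_pos: [515.6, 333.3, 106.0]
eef_rot: [-1.572, -0.003, -1.326]
wrist_force: [-0.5, 0.1, -1.8]
finger_gap: 32.3
clock 4.72 pos [515.6 333.3 106. ] rot [-90.09  -0.17 -76.  ] gap 32.26 F [-0.5  0.1 -1.8]
shift [ 0.14 10.99  0.55] turn [0.09 0.   0.17]
```

View pics/w4.png

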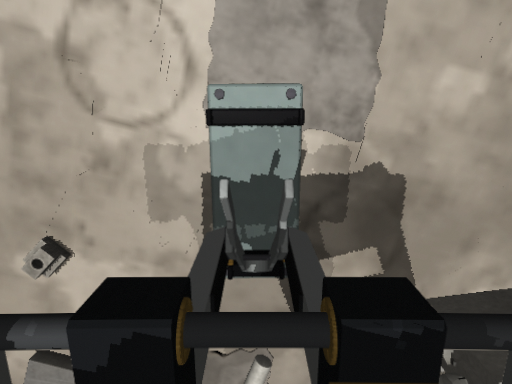

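View pics/s4.png

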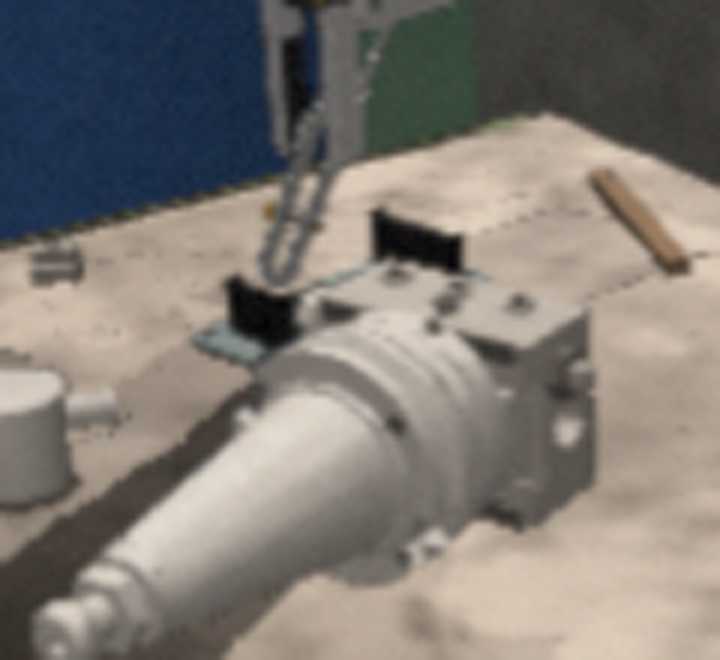

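Run:
```python
from h import *
O=np.array([533.4,337.5,0]);u=np.array([np.cos(np.radians(14)),np.sin(np.radians(14)),0])
for x,z in((-72,46),(-64,46),(-56,46),(-56,56),(-56,36),(-70,36),(-70,48),(-64,36)):
    print(x,z,((proj("scene",[O+u*x+[0,0,z]])[0]-[140,150])*6).round(0))
```

```text
-72 46 [251. 275.]
-64 46 [262. 271.]
-56 46 [273. 266.]
-56 56 [272. 250.]
-56 36 [275. 283.]
-70 36 [256. 291.]
-70 48 [254. 271.]
-64 36 [264. 287.]
```

```bash
python3 -m handwheel '[[[0,-5,-5,0,0,0,-0.32],[0,-5,-11,0,0,0,-0.32],[0,-3,-11,0,0,0,-0.32],[0,-2,-11,0,0,0,-0.32]]]'
python3 - <<'E'
from h import *
goto(533.7,337.6,32.7,-76)
s2,_=imaging.camera("scene");crop(s2,140,150,260,260,6,"pics/s5.png")
E
```

```text
clock: 5.15
eef_pos: [505.1, 330.7, 108.9]
eef_rot: [-1.572, -0.003, -1.327]
wrist_force: [0.5, 0.6, -0.8]
finger_gap: 31.9
clock 5.15 pos [505.1 330.7 108.9] rot [-90.06  -0.16 -76.  ] gap 31.95 F [ 0.5  0.6 -0.8]
shift [4.000e-02 7.613e+01 2.946e+01] turn [ 0.06 -0.    0.16]
```

View pics/s5.png

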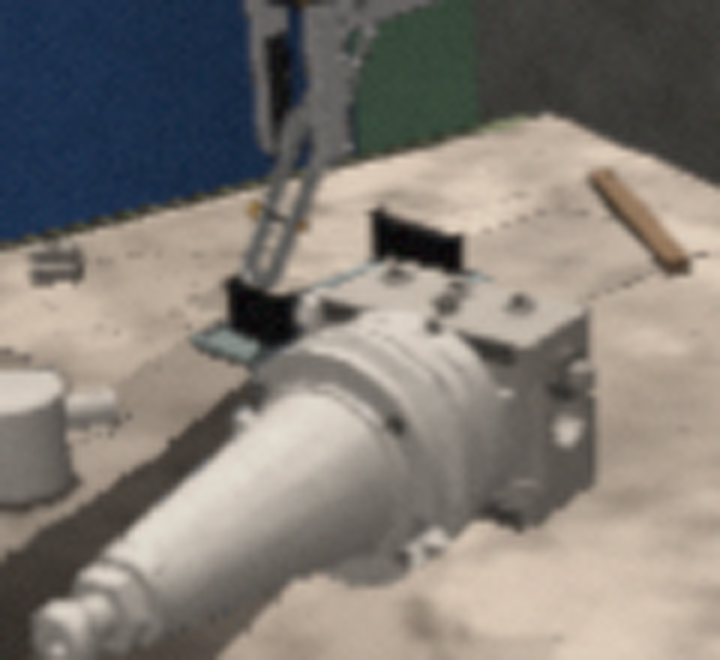

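```bash
python3 -m handwheel '[[[0,-8,0,0,0,0,-0.32],[0,-14,0,0,0,0,-0.32],[0,-14,-5,0,0,0,-0.32],[0,-14,-5,0,0,0,-0.32]]]'
python3 - <<'E'
from h import *
goto(533.7,337.6,32.7,-76)
s2,_=imaging.camera("scene");crop(s2,150,165,220,225,11,"pics/s6.png")
E
```

```text
clock: 5.53
eef_pos: [500.0, 329.6, 123.2]
eef_rot: [-1.571, -0.003, -1.326]
wrist_force: [0.5, 0.1, 0.2]
finger_gap: 32.5
clock 5.53 pos [500.  329.6 123.2] rot [-90.04  -0.15 -76.  ] gap 32.49 F [0.5 0.1 0.2]
shift [ 0.12 90.5  34.69] turn [ 0.04 -0.    0.15]
```

View pics/s6.png

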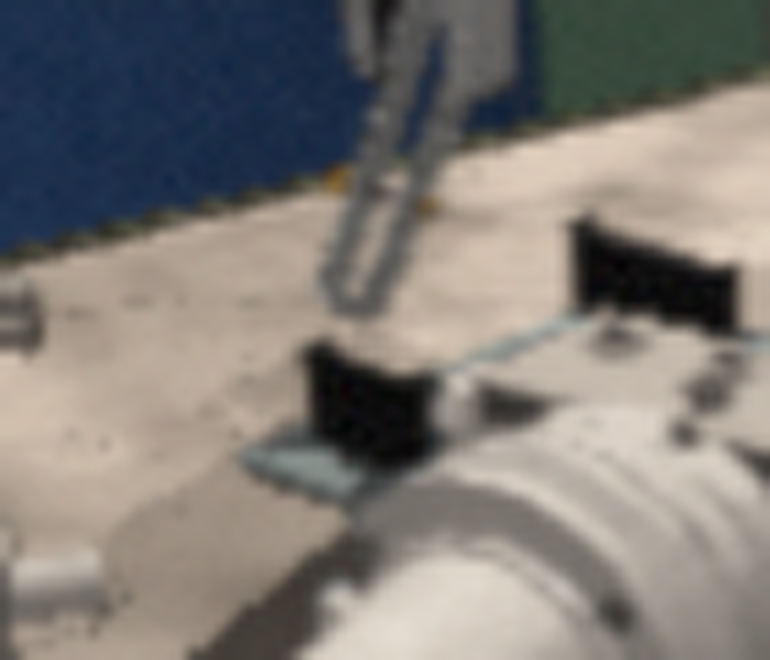

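```bash
python3 -m handwheel '[[[0,10,0,0,0,0.1,-0.32],[0,20,0.5,0,0,0.1,-0.32],[0,26,6,0,0,0.1,-0.32],[0,32,13,0,0,0.1,-0.32],[0,37,18.5,0,0,0.1,-0.32]]]'
python3 - <<'E'
from h import *
goto(533.7,337.6,32.7,-76)
s2,_=imaging.camera("scene");crop(s2,150,165,220,225,11,"pics/s7.png")
E
```

```text
clock: 6.0
eef_pos: [518.3, 333.8, 84.3]
eef_rot: [-1.574, -0.001, -1.327]
wrist_force: [-0.3, -0.5, -0.9]
finger_gap: 32.1
clock 6.0 pos [518.3 333.8  84.3] rot [-9.016e+01 -9.000e-02 -7.601e+01] gap 32.05 F [-0.3 -0.5 -0.9]
shift [-5.000e-02  5.158e+01  1.597e+01] turn [ 0.16 -0.01  0.09]
```

View pics/s7.png

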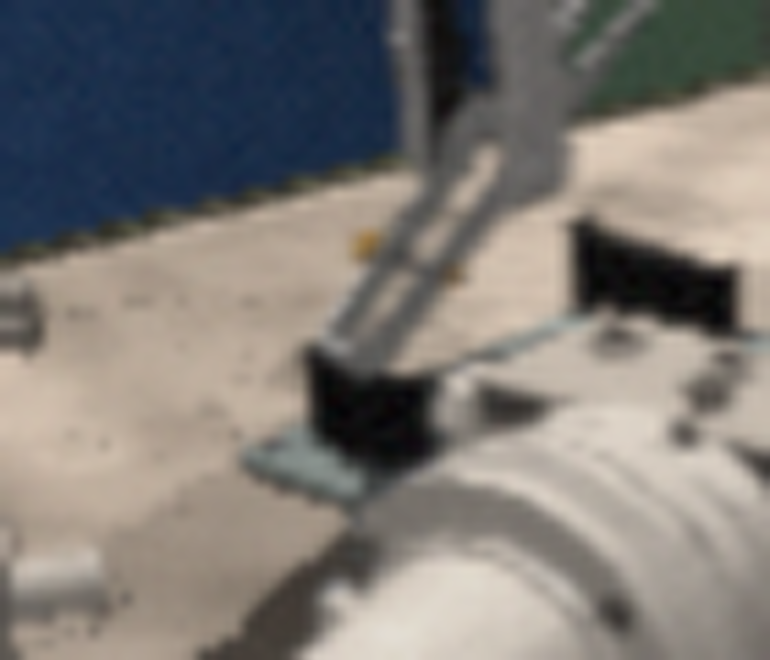

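```bash
python3 -m handwheel '[[[0,8,6,0,0,0.1,-0.32],[0,16,10.5,0,0,0.1,-0.32],[0,24,13.5,0,0,0.1,-0.32],[0,31,15.5,0,0,0.1,-0.32],[0,36,15.5,0,0,0.1,-0.32]]]'
python3 - <<'E'
from h import *
goto(533.7,337.6,32.7,-76)
s2,_=imaging.camera("scene");crop(s2,150,165,220,225,11,"pics/s8.png")
E
```

```text
clock: 6.47
eef_pos: [533.6, 337.2, 46.2]
eef_rot: [-1.575, -0.0, -1.327]
wrist_force: [1.4, 0.4, 0.3]
finger_gap: 32.1
clock 6.47 pos [533.6 337.2  46.2] rot [-9.026e+01 -2.000e-02 -7.603e+01] gap 32.15 F [1.4 0.4 0.3]
shift [-0.32 13.51  0.24] turn [ 0.26 -0.03  0.02]
```

View pics/s8.png

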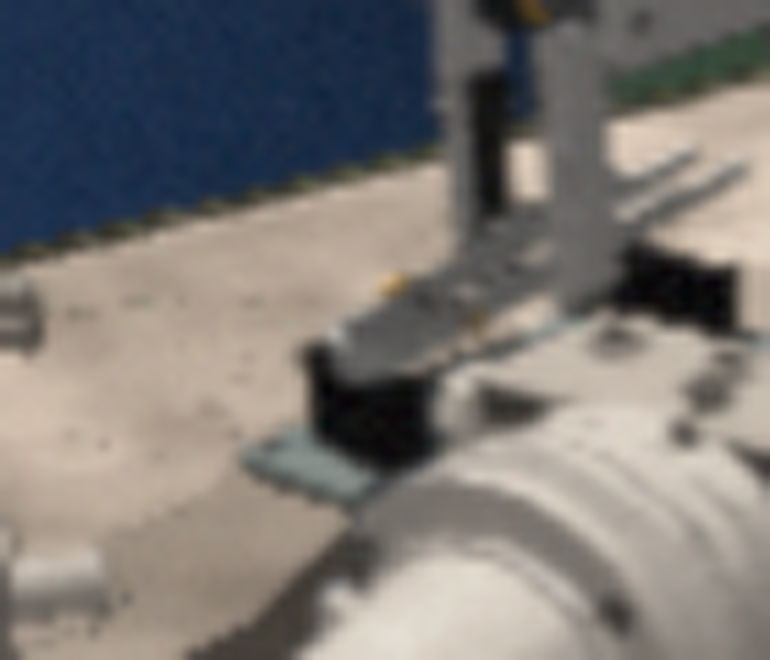

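```bash
python3 -m handwheel '[[[0,6,0.2,0.2,0,0,-0.32],[0,11,0.2,0.2,0,0,-0.32],[0,12.5,0.2,0.2,0,0,-0.32],[0,12.5,0.2,0.2,0,0,-0.2],[0,12.5,0.2,0.2,0,0,-0.1]]]' ; python3 -m handwheel '[[[0,0,0,0,0,0,0],[0,0,0,0,0,0,0]]]';  python3 - <<'E'
from h import *
goto(533.7,337.6,32.7,-76)
s=read_state();p,d=imaging.camera("wrist");np.savez("pics/w9.npz",p=p,d=d,**{k:s[k] for k in('eef_pos','eef_rot')})
cv2.imwrite("pics/w9.png",p[...,::-1])
E
```

```text
clock: 6.93
eef_pos: [533.1, 337.1, 33.0]
eef_rot: [-1.573, -0.0, -1.327]
wrist_force: [0.2, -0.0, 0.2]
finger_gap: 40.5
clock: 7.1
eef_pos: [533.0, 337.1, 32.9]
eef_rot: [-1.573, -0.0, -1.327]
wrist_force: [-0.3, -0.4, -0.3]
finger_gap: 46.6
clock 7.1 pos [533.  337.1  32.9] rot [-9.011e+01 -3.000e-02 -7.602e+01] gap 46.57 F [-0.3 -0.4 -0.3]
shift [-0.32  0.23  0.78] turn [ 0.11 -0.02  0.03]
```

View pics/w9.png

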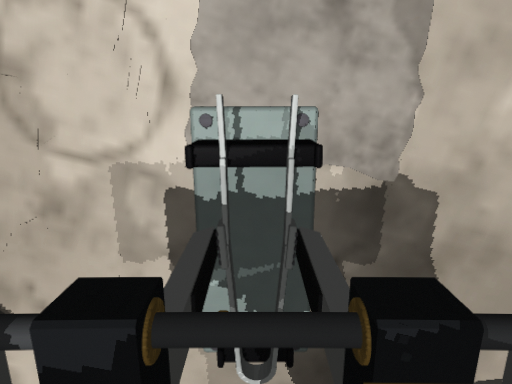

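Run:
```python
from h import *
for n,k,b in (("w2",[[219.5,112.5],[291.5,112.5]],None),("w9",[[220.5,96],[295,96]],[256,383])):
    f=np.load(f"pics/{n}.npz");T=ray("wrist",k,43,f);m=T.mean(0);C=cloud("wrist",f['d'],f)
    yw=np.arctan2(*(T[0]-T[1])[1::-1])-np.pi/2
    print(n,T.round(1).tolist(),np.linalg.norm(T[0]-T[1]).round(2),np.degrees(yw).round(2),(m[:2]-75*np.array([np.cos(yw),np.sin(yw)])).round(1))
    r=int(k[0][1])+2
    for rr in (r,r+30): print(rr,[C[rr,j].round(1).tolist() for j in list(range(217,226))+list(range(287,298)) if 30<C[rr,j,2]<60])
    Z=C[220:300,215:300,2]; print("shoe z", np.percentile(Z[(Z>40)&(Z<65)],[50,90]))
f=np.load("pics/w9.npz");crop(f['p'],180,80,330,384,1.9,"pics/w9c.png")
```

```text
w2 [[601.2, 372.8, 43.0], [609.9, 339.1, 43.0]] 34.79 14.35 [532.9 337.4]
114 [[600.2, 373.9, 42.5], [600.4, 373.3, 43.7], [600.4, 373.0, 42.1], [600.5, 372.6, 41.3], [600.6, 372.2, 40.9], [600.6, 372.0, 37.0], [608.8, 340.0, 37.0], [608.9, 339.9, 41.2], [609.0, 339.5, 41.8], [609.1, 339.1, 42.8], [609.3, 338.6, 41.9], [609.4, 338.2, 42.7], [609.5, 337.7, 42.4], [609.6, 337.1, 41.9]]
144 [[584.8, 371.7, 32.3], [586.2, 370.3, 42.0], [586.2, 369.9, 41.2], [586.7, 369.2, 43.9], [586.7, 368.8, 42.8], [586.8, 368.4, 42.4], [586.8, 367.9, 41.9], [586.3, 367.8, 36.8], [586.0, 367.5, 33.2], [594.7, 336.9, 41.3], [594.9, 336.6, 42.5], [595.0, 336.0, 41.7], [595.0, 335.3, 40.4], [595.3, 335.2, 42.9], [595.4, 334.6, 42.2], [594.8, 332.8, 32.7], [594.9, 332.2, 31.7], [595.1, 332.0, 33.9], [595.3, 331.5, 33.9], [595.4, 331.0, 34.5]]
shoe z [47.85837633 49.90412868]
w9 [[608.4, 372.8, 43.0], [616.9, 338.9, 43.0]] 34.98 14.04 [539.9 337.6]
98 [[607.1, 374.3, 42.3], [607.2, 373.9, 41.6], [607.4, 373.3, 42.7], [607.5, 372.9, 42.7], [607.6, 372.3, 43.5], [607.7, 372.0, 41.7], [607.8, 372.0, 37.1], [615.8, 340.0, 37.9], [615.8, 339.9, 41.8], [615.8, 339.5, 43.1], [616.0, 338.9, 41.4], [616.1, 338.5, 42.5], [616.2, 338.0, 42.0], [616.3, 337.7, 43.0]]
128 [[593.7, 370.9, 42.0], [593.9, 370.3, 43.5], [593.9, 370.0, 42.1], [594.1, 369.4, 43.3], [594.1, 369.1, 40.9], [594.3, 368.5, 42.3], [594.4, 368.1, 42.0], [594.1, 368.0, 37.0], [601.9, 337.1, 38.3], [602.2, 337.3, 44.0], [602.3, 336.6, 42.5], [602.4, 336.0, 41.2], [602.5, 335.6, 42.1], [602.6, 335.3, 42.7], [602.8, 334.8, 42.5]]
shoe z [47.87676111 49.89951606]
```

View pics/w9c.png

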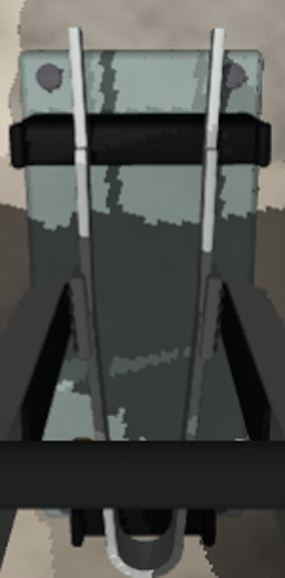

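```bash
python3 -m handwheel '[[[-0.3,0.8,3,0.1,0,0,0],[-0.3,0.8,5.2,0.1,0,0,0],[-0.3,0.8,5.2,0.1,0,0,0],[-0.3,0.8,5.2,0.1,0,0,-0.2],[-0.3,0.8,5.2,0.1,0,0,-0.3]]]' 30; python3 -m handwheel '[[[0,0,0,0,0,0,-0.35],[0,0,0,0,0,0,-0.4],[0,0,0,0,0,0,-0.41],[0,0,0,0,0,0,-0.41],[0,0,0,0,0,0,-0.41]]]'; python3 -m handwheel '[[[0,-2,0,0,0,0,-0.41],[0,-5,0,0,0,0,-0.41],[0,-8,0,0,0,0,-0.41],[0,-12,0,0,0,0,-0.41],[0,-16,0,0,0,0,-0.41]]]';  python3 - <<'E'
from h import *
goto(533.7,337.6,32.7,-76)
s=read_state();p,d=imaging.camera("wrist");np.savez("pics/w10.npz",p=p,d=d,**{k:s[k] for k in('eef_pos','eef_rot')})
cv2.imwrite("pics/w10.png",p[...,::-1])
E
```

```text
clock: 7.57
eef_pos: [538.0, 338.6, 32.1]
eef_rot: [-1.571, -0.001, -1.327]
wrist_force: [0.6, -0.7, -1.1]
finger_gap: 36.8
clock: 7.98
eef_pos: [538.0, 338.6, 32.0]
eef_rot: [-1.571, -0.001, -1.327]
wrist_force: [0.6, -0.8, 0.1]
finger_gap: 28.2
clock: 8.4
eef_pos: [538.0, 338.7, 48.6]
eef_rot: [-1.571, -0.001, -1.327]
wrist_force: [-1.0, 0.1, -1.3]
finger_gap: 27.7
clock 8.4 pos [538.  338.7  48.6] rot [-9.001e+01 -3.000e-02 -7.602e+01] gap 27.74 F [-1.   0.1 -1.3]
shift [-0.04 15.86 -4.46] turn [ 0.01 -0.02  0.03]
```

View pics/w10.png

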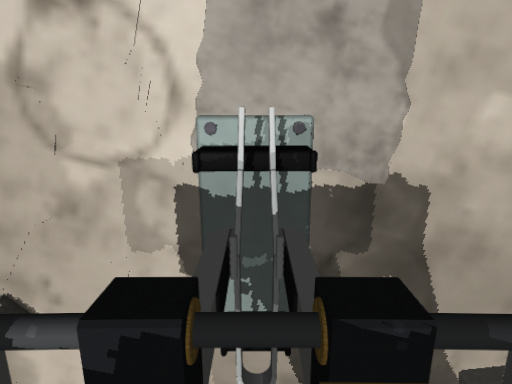

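```bash
python3 -m handwheel '[[[0,-6,0,0,0,0,-0.41],[0,-14,0,0,0,0,-0.41],[0,-24,0,0,0,0,-0.41],[0,-36,0,0,0,0,-0.41],[0,-48,0,0,0,0,-0.41]]]';python3 -m handwheel '[[[0,-15,0,0,0,0,-0.41],[0,-32,0,0,0,0,-0.41],[0,-50,0,0,0,0,-0.41],[0,-62,0,0,0,0,-0.41],[0,-66,0,0,0,0,-0.41]]]';  python3 - <<'E'
from h import *
y=np.radians(-26.8)
goto(649-75*np.cos(y),-78.4-75*np.sin(y),170,-90-26.8)
s=read_state();p,d=imaging.camera("wrist");np.savez("pics/w11.npz",p=p,d=d,**{k:s[k] for k in('eef_pos','eef_rot')})
cv2.imwrite("pics/w11.png",p[...,::-1])
E
```

```text
clock: 8.87
eef_pos: [538.4, 338.9, 99.0]
eef_rot: [-1.569, -0.0, -1.327]
wrist_force: [0.3, -0.0, -1.2]
finger_gap: 28.1
clock: 9.28
eef_pos: [539.0, 339.3, 168.0]
eef_rot: [-1.566, 0.001, -1.327]
wrist_force: [0.1, 1.0, -1.2]
finger_gap: 28.0
clock 9.28 pos [539.  339.3 168. ] rot [-8.971e+01  5.000e-02 -7.601e+01] gap 28.0 F [ 0.1  1.  -1.2]
shift [382.88  -2.58 -50.93] turn [-0.26 40.79 -0.15]
```

View pics/w11.png

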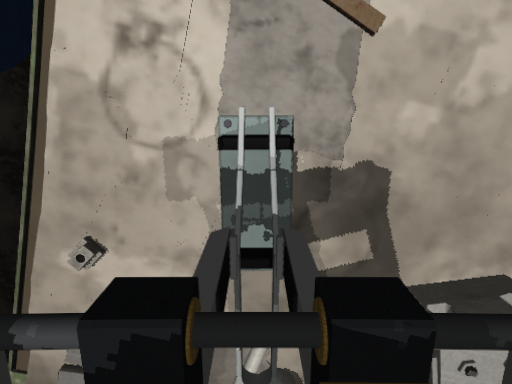

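```bash
python3 -m handwheel '[[[8,-2,-1,0,1,0,-0.41],[24,-4,-3,0,3,0,-0.41],[46,-4,-6,0,6,0,-0.41],[72,-4,-9,0,9,0,-0.41],[100,-4,-13,0,12,0,-0.41]]]'
python3 - <<'E'
from h import *
y=np.radians(-26.8)
goto(649-75*np.cos(y),-78.4-75*np.sin(y),170,-90-26.8)
E
```

```text
clock: 9.75
eef_pos: [550.0, 236.9, 170.4]
eef_rot: [-1.568, 0.001, -1.541]
wrist_force: [0.6, -0.1, -1.1]
finger_gap: 27.7
clock 9.75 pos [550.  236.9 170.4] rot [-8.983e+01  6.000e-02 -8.827e+01] gap 27.67 F [ 0.6 -0.1 -1.1]
shift [2.8229e+02 1.7000e-01 2.3480e+01] turn [-0.15 28.53 -0.1 ]
```

```bash
python3 -m handwheel '[[[28,0,2,0,3,0,-0.41],[56,0,5,0,6,0,-0.41],[84,0,7,0,9,0,-0.41],[112,0,10,0,12,0,-0.41],[140,0,12,0,15,0,-0.41]]]'
python3 - <<'E'
from h import *
y=np.radians(-26.8)
goto(649-75*np.cos(y),-78.4-75*np.sin(y),170,-90-26.8)
E
```

```text
clock: 10.17
eef_pos: [565.7, 94.5, 169.6]
eef_rot: [-1.569, 0.001, -1.808]
wrist_force: [0.6, -0.7, -0.7]
finger_gap: 27.8
clock 10.17 pos [565.7  94.5 169.6] rot [-8.9920e+01  7.0000e-02 -1.0358e+02] gap 27.81 F [ 0.6 -0.7 -0.7]
shift [131.4   -0.47  48.52] turn [-0.07 13.22 -0.08]
```

```bash
python3 -m handwheel '[[[28,0,10,0,3,0,-0.41],[56,0,20,0,6,0,-0.41],[84,0,31,0,9,0,-0.41],[106,0,40,0,11,0,-0.41],[120,0,45,0,12,0,-0.41]]]';python3 -m handwheel '[[[5,0,2,0,1,0,-0.41],[8,0,3,0,1,0,-0.41],[8,0,3,0,1,0,-0.41]]]'
python3 - <<'E'
from h import *
y=np.radians(-26.8)
goto(649-75*np.cos(y),-78.4-75*np.sin(y),170,-90-26.8)
s=read_state();p,d=imaging.camera("wrist");np.savez("pics/w12.npz",p=p,d=d,**{k:s[k] for k in('eef_pos','eef_rot')})
cv2.imwrite("pics/w12.png",p[...,::-1])
crop(p,200,60,320,180,5,"pics/w12c.png")
E
```

```text
clock: 10.58
eef_pos: [580.6, -36.3, 168.8]
eef_rot: [-1.571, 0.001, -2.024]
wrist_force: [-0.1, 1.0, -1.2]
finger_gap: 27.9
clock: 10.83
eef_pos: [579.2, -45.5, 168.4]
eef_rot: [-1.571, 0.001, -2.043]
wrist_force: [0.3, -0.2, 0.5]
finger_gap: 27.9
clock 10.83 pos [579.2 -45.5 168.4] rot [-9.0040e+01  3.0000e-02 -1.1703e+02] gap 27.92 F [ 0.3 -0.2  0.5]
shift [-2.11 -1.59  2.16] turn [ 0.04 -0.23 -0.03]
```

View pics/w12.png

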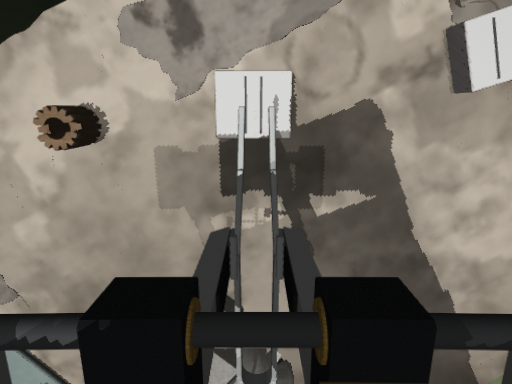

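View pics/w12c.png

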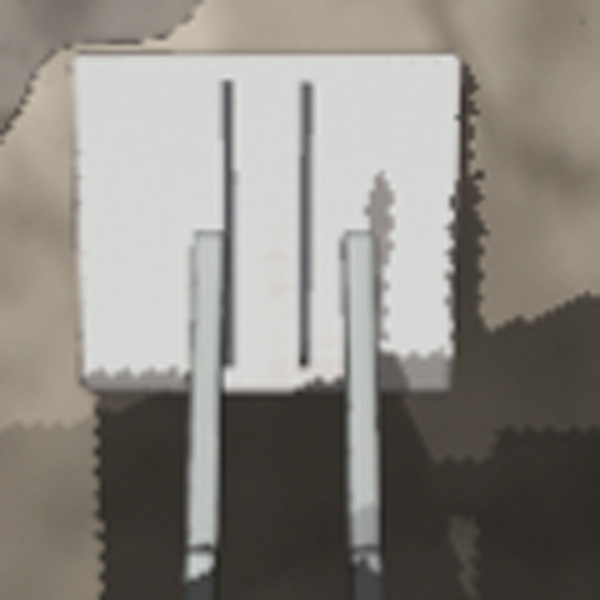

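Run:
```python
from h import *
f=np.load("pics/w12.npz");o=np.array([200,60])
L=ray("wrist",np.array([[227,82],[229,365],[306,84],[304,365]])/5+o,30,f)
print(L.round(1).tolist()); a=L[0]-L[1];b=L[2]-L[3]
print("len",np.linalg.norm(a),np.linalg.norm(b),"yaw",[np.degrees(np.arctan2(v[1],v[0])).round(2) for v in(a,b)])
mid=L.mean(0);print("mid",mid,"sep",np.linalg.norm((L[0]+L[1]-L[2]-L[3])/2))
Rm=Ro.from_euler('xyz',f['eef_rot'])
C=cloud("wrist",f['d'],f)
for c in (209,357):
  print("tip depth",[ Rm.inv().apply(C[r,int(c/5+200)]-f['eef_pos']).round(1).tolist() for r in (107,108,110,115,130,150)])
T=ray("wrist",np.array([[209,232],[357,232]])/5+o,f['eef_pos'][2]+11,f)
print("tips tool",Rm.inv().apply(T-f['eef_pos']).round(2).tolist(), np.linalg.norm(T[0]-T[1]),T.mean(0))
```

```text
[[676.0, -84.1, 30.0], [632.0, -61.6, 30.0], [669.3, -96.5, 30.0], [625.7, -74.1, 30.0]]
len 49.39330813696256 49.061130712922 yaw [np.float64(-27.07), np.float64(-27.16)]
mid [650.75773318 -79.04413533  30.        ] sep 14.024308499802078
tip depth [[-7.1, -10.5, 77.0], [-7.2, -10.0, 76.5], [-7.1, -11.3, 75.6], [-7.1, -11.4, 73.3], [-7.2, -11.6, 66.4], [-7.4, -10.0, 56.7]]
tip depth [[7.1, -9.9, 77.0], [7.1, -9.2, 76.5], [7.1, -9.7, 75.6], [7.1, -11.1, 73.3], [7.2, -10.8, 66.3], [7.3, -10.6, 56.7]]
tips tool [[-6.74, -11.05, 77.23], [7.21, -11.06, 77.24]] 13.946484165908817 [647.87102996 -80.798863   179.41488376]
```

Run:
```python
from h import *
goto(582.2,-43.9,46,-117.1)
```

```text
clock 10.88 pos [579.4 -44.7 168.6] rot [-9.0020e+01  4.0000e-02 -1.1697e+02] gap 27.93 F [-0.7  0.2  0.1]
shift [ -1.94 122.59   2.21] turn [ 0.03  0.13 -0.04]
```

```bash
python3 -m handwheel '[[[-1,6,1,0,0.1,0,-0.41],[-2,18,2.2,0,0.1,0,-0.41],[-2,35,2.2,0,0.1,0,-0.41],[-2,52,2.2,0,0.1,0,-0.41],[-2,68,2.2,0,0.1,0,-0.41]]]';python3 -m handwheel '[[[0,16,0,0,0,0,-0.41],[0,29,0,0,0,0,-0.41],[0,38,0,0,0,0,-0.41],[0,42,0,0,0,0,-0.41],[0,42,0,0,0,0,-0.41]]]'
python3 - <<'E'
from h import *
goto(582.2,-43.9,46,-117.1)
s=read_state();p,d=imaging.camera("wrist");np.savez("pics/w13.npz",p=p,d=d,**{k:s[k] for k in('eef_pos','eef_rot')})
crop(p,180,40,330,160,5,"pics/w13c.png")
E
```

```text
clock: 11.3
eef_pos: [581.8, -43.0, 98.5]
eef_rot: [-1.572, 0.0, -2.042]
wrist_force: [0.3, 0.4, -0.6]
finger_gap: 28.1
clock: 11.72
eef_pos: [581.4, -42.5, 55.4]
eef_rot: [-1.574, -0.0, -2.042]
wrist_force: [-0.8, 0.3, -1.3]
finger_gap: 28.3
clock 11.72 pos [581.4 -42.5  55.4] rot [-9.0170e+01 -1.0000e-02 -1.1697e+02] gap 28.32 F [-0.8  0.3 -1.3]
shift [0.82 9.36 1.4 ] turn [0.17 0.13 0.01]
```

View pics/w13c.png

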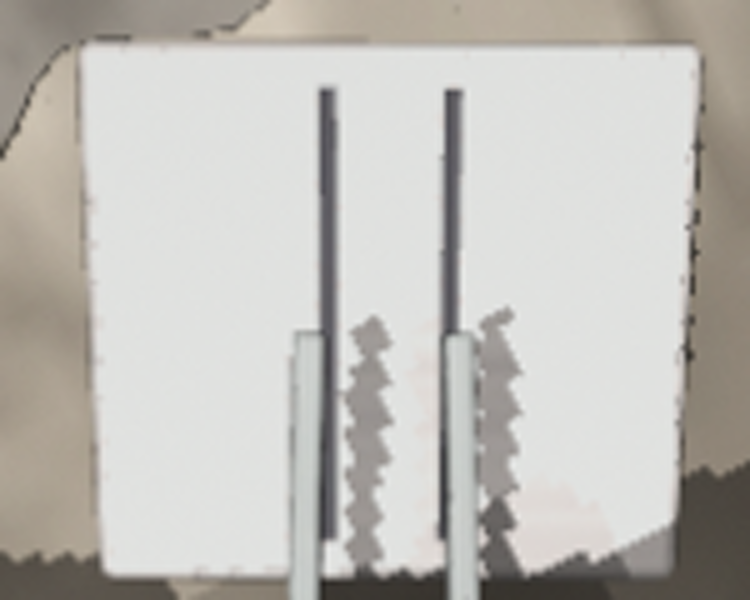

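Run:
```python
from h import *
f=np.load("pics/w13.npz");o=np.array([180,40])
L=ray("wrist",np.array([[327,88],[330,539],[453,89],[451,320]])/5+o,30,f)
a=L[0]-L[1];b=L[2]-L[3]
print(np.linalg.norm(a),[np.degrees(np.arctan2(v[1],v[0])).round(2) for v in(a,b)])
yaw=np.radians(-27.1);u=np.array([np.cos(yaw),np.sin(yaw)]);n=np.array([-u[1],u[0]])
ml=(L[0]+L[1])[:2]/2;print("left mid",ml,"sep",(L[0]-L[2])[:2]@n)
mid=ml-7*n;print("mid",mid)
T=ray("wrist",np.array([[309,333],[460,333]])/5+o,f['eef_pos'][2]+11,f)[:,:2]
print("tips",T,"sep",np.linalg.norm(T[0]-T[1]),"tip err along, across (need move):",[((mid-T.mean(0))@u).round(2),((mid-T.mean(0))@n).round(2)])
Rm=Ro.from_euler('xyz',f['eef_rot']);print(Rm.inv().apply(np.c_[T,[f['eef_pos'][2]+11]*2]-f['eef_pos']))
```

```text
49.73538964771339 [np.float64(-27.03), np.float64(-26.73)]
left mid [654.03867762 -72.8114217 ] sep 13.994383113933413
mid [650.84986327 -79.04291134]
tips [[653.18674589 -71.54526255]
 [646.75268552 -84.22131237]] sep 14.215462422127597 tip err along, across (need move): [np.float64(1.31), np.float64(-0.63)]
[[ -6.73199343 -11.23520931  77.13738452]
 [  7.48346145 -11.23309722  77.15187685]]
```

```bash
python3 -m handwheel '[[[0.7,5,1.4,0.17,0.1,0,-0.405],[0.7,11,1.4,0.17,0.1,0,-0.405],[0.7,16,1.4,0.17,0.1,0,-0.405],[0.7,20,1.4,0.17,0.1,0,-0.405],[0.7,21,1.4,0.17,0.1,0,-0.405]]]';python3 -m handwheel '[[[0,0,0,0,0,0,-0.405],[0,0,0,0,0,0,-0.405],[0,0,0,0,0,0,-0.405]]]'
python3 - <<'E'
from h import *
goto(582.2,-43.9,30,-117.1)
s=read_state();p,d=imaging.camera("wrist");np.savez("pics/w14.npz",p=p,d=d,**{k:s[k] for k in('eef_pos','eef_rot')})
crop(p,180,40,330,160,5,"pics/w14c.png")
E
```

```text
clock: 12.18
eef_pos: [582.3, -43.9, 34.5]
eef_rot: [-1.571, -0.0, -2.043]
wrist_force: [0.2, -0.3, -1.2]
finger_gap: 28.0
clock: 12.43
eef_pos: [582.4, -43.9, 34.6]
eef_rot: [-1.57, 0.0, -2.043]
wrist_force: [0.3, 0.4, -0.7]
finger_gap: 28.1
clock 12.43 pos [582.4 -43.9  34.6] rot [ -89.98    0.   -117.08] gap 28.13 F [ 0.3  0.4 -0.7]
shift [ 0.08  4.62 -0.19] turn [-0.02  0.02 -0.  ]
```

View pics/w14c.png

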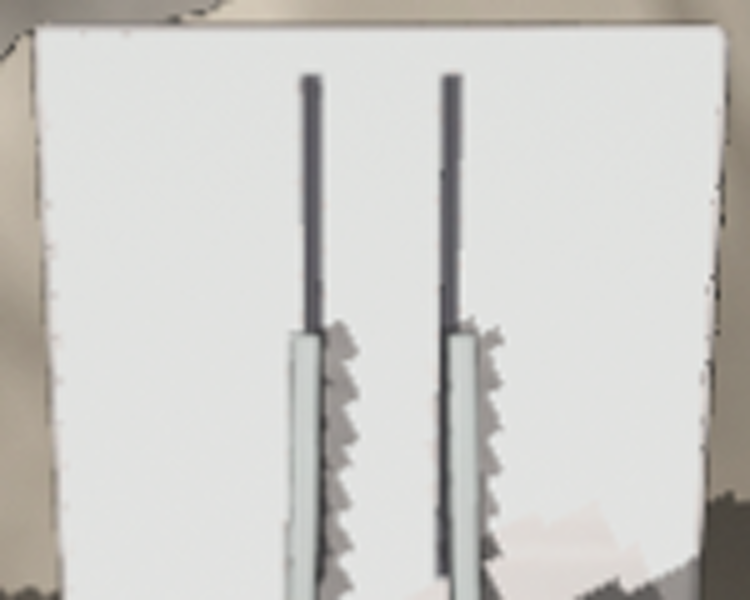

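```bash
cat > m.py <<'E'
from h import *
import sys
def meas(n,lines,tips,o):
    f=np.load(f"pics/{n}.npz");o=np.array(o);z0=f['eef_pos'][2]
    L=ray("wrist",np.array(lines)/5+o,30,f)[:,:2];a=L[0]-L[1];u=a/np.linalg.norm(a)
    yaw=np.radians(-27.1);u=np.array([np.cos(yaw),np.sin(yaw)]);n_=np.array([-u[1],u[0]])
    print("yaws",[np.degrees(np.arctan2(v[1],v[0])).round(2) for v in(L[0]-L[1],L[2]-L[3])])
    ends=(L[0]+L[2])/2;sep=((L[0]+L[1]-L[2]-L[3])/2)@n_
    T=ray("wrist",np.array(tips)/5+o,z0+11,f)[:,:2]
    print("line sep",sep.round(2),"tip sep",((T[0]-T[1])@n_).round(2),"skew",((T[0]-T[1])@u).round(2))
    print("tip behind far line ends",((ends-T.mean(0))@u).round(2),"(want 25)")
    print("left tip off line (+=left)",((T[0]-(L[0]+L[1])/2)@n_).round(2),"right",((T[1]-(L[2]+L[3])/2)@n_).round(2))
    C=cloud("wrist",f['d'],f)
    for t in np.array(tips)/5+o:
        c,r=int(round(t[0]-.0)),int(t[1])
        print("tip z top",np.median(C[r+2:r+8,c-1:c+1,2]).round(1))
    g=C[int(o[1]+20):int(o[1]+50),215:235,2];print("block z",np.median(g).round(1),"tip z kin",(z0+4).round(1))
E
python3 - <<'E'
from m import *
meas("w14",[[312,76],[314,325],[452,76],[449.5,325]],[[306,335],[462,335]],[180,40])
E
```

```text
yaws [np.float64(-27.2), np.float64(-26.94)]
line sep 13.95 tip sep 14.71 skew -0.02
tip behind far line ends 24.74 (want 25)
left tip off line (+=left) 0.17 right -0.59
tip z top 45.3
tip z top 45.8
block z 29.5 tip z kin 38.6
```

```bash
python3 -m handwheel '[[[0,2,0,0,0,0,-0.41],[0,4,0,0,0,0,-0.41],[0,4.5,0,0,0,0,-0.41],[0,4.5,0,0,0,0,-0.41],[0,4.5,0,0,0,0,-0.41]]]'
python3 - <<'E'
from m import *
goto(582.2,-43.9,30,-117.1)
s=read_state();p,d=imaging.camera("wrist");np.savez("pics/w15.npz",p=p,d=d,**{k:s[k] for k in('eef_pos','eef_rot')})
crop(p,180,40,330,160,5,"pics/w15c.png")
g=p.astype(int).sum(2)
for r in (58,70,80,90,100,104,108,110,114,118,122): print(r,g[r,232:282].tolist())
E
```

```text
clock: 12.9
eef_pos: [582.4, -43.9, 30.1]
eef_rot: [-1.57, 0.0, -2.043]
wrist_force: [-0.8, -0.7, -1.3]
finger_gap: 28.1
clock 12.9 pos [582.4 -43.9  30.1] rot [ -89.98    0.   -117.08] gap 28.13 F [-0.8 -0.7 -1.3]
shift [ 0.07  0.12 -0.22] turn [-0.02  0.02 -0.  ]
58 [674, 675, 672, 674, 675, 674, 670, 580, 342, 282, 284, 431, 625, 674, 672, 674, 674, 675, 673, 675, 672, 674, 675, 675, 673, 675, 674, 675, 674, 674, 672, 674, 674, 674, 673, 642, 472, 279, 282, 282, 422, 674, 675, 672, 672, 674, 675, 674, 674, 675]
70 [674, 675, 675, 675, 675, 676, 675, 588, 345, 280, 287, 378, 573, 675, 674, 672, 675, 674, 673, 673, 675, 675, 675, 675, 675, 675, 676, 675, 676, 674, 674, 674, 674, 675, 675, 651, 528, 281, 283, 313, 484, 675, 674, 675, 674, 674, 674, 675, 674, 673]
80 [674, 675, 675, 673, 676, 675, 675, 619, 426, 282, 290, 372, 557, 663, 675, 675, 675, 676, 674, 675, 675, 675, 675, 675, 675, 676, 676, 676, 676, 676, 675, 674, 675, 675, 674, 624, 380, 281, 284, 319, 487, 675, 677, 674, 675, 675, 675, 675, 676, 675]
90 [674, 675, 676, 675, 675, 676, 676, 619, 427, 285, 287, 375, 567, 676
[... 1266 characters left out ...]
 408, 345, 449, 450, 479, 589, 679, 677, 676, 677, 677, 677, 675, 678, 676, 676, 675, 677, 678, 677, 676, 675, 671, 591, 351, 502, 618, 618, 616, 591, 472, 346, 455, 455, 513, 644, 675, 676]
118 [677, 677, 675, 678, 679, 634, 510, 536, 627, 617, 619, 570, 390, 336, 440, 541, 675, 678, 675, 675, 676, 676, 677, 676, 677, 678, 676, 676, 678, 676, 676, 676, 678, 677, 676, 610, 330, 443, 614, 617, 615, 591, 476, 325, 442, 524, 678, 676, 678, 675]
122 [675, 676, 677, 673, 666, 626, 530, 567, 613, 614, 618, 547, 363, 392, 448, 450, 483, 593, 676, 675, 676, 677, 677, 675, 675, 678, 678, 677, 678, 675, 677, 677, 678, 672, 659, 590, 320, 421, 606, 616, 614, 597, 506, 373, 449, 451, 478, 585, 677, 676]
```

View pics/w15c.png

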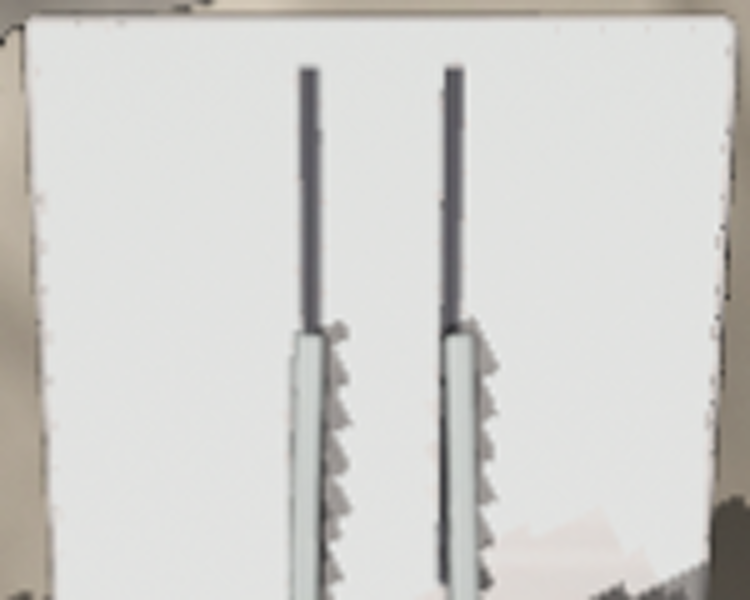

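```bash
cat >> m.py <<'E'
def auto(n):
    f=np.load(f"pics/{n}.npz");g=f['p'].astype(float).sum(2);z0=f['eef_pos'][2]
    yaw=np.radians(-27.1);u=np.array([np.cos(yaw),np.sin(yaw)]);n_=np.array([-u[1],u[0]])
    R0=56;pts={0:[],1:[]}
    for r in range(58,101):
        for k,(a,b) in enumerate(((235,249),(263,277))):
            w=np.clip(660-g[r,a:b],0,None);pts[k].append(((w*np.arange(a,b)).sum()/w.sum(),r))
    P=[ray("wrist",pts[k],30,f)[:,:2] for k in(0,1)]
    fit=[np.polyfit(p@u,p@n_,1) for p in P]
    # tips: top face = strip of bright pixels 570..640 beside dark
    T=[[],[]]
    for r in range(108,112):
        row=g[r]
        # left tip outer (left) edge: block 676 -> side; inner edge: 610->~400 ; interpolate at 500
        def cross(a,b,lev):
            for c in range(a,b,1 if b>a else -1):
                s=1 if b>a else -1
                if row[c]>=lev>row[c+s]: return c+s*(row[c]-lev)/(row[c]-row[c+s])
        L_in=cross(241,250,510);R_out=cross(271,280,520);R_in=cross(271,262,480);L_out=cross(241,232,590)
        T[0].append((L_out,L_in,r));T[1].append((R_in,R_out,r))
    T=np.array(T,float);print("edges",T.mean(1).round(2).tolist())
    for k in (0,1):
        e=[ray("wrist",[[T[k,:,j].mean(),109.5]],z0+11,f)[0,:2] for j in(0,1)]
        o=[x@n_-np.polyval(fit[k],x@u) for x in e]
        print("LR"[k],"edge offsets from line (+ left)",np.round(o,2),"centre",np.mean(o).round(2))
    print("line sep",np.polyval(fit[0],P[0].mean(0)@u)-np.polyval(fit[1],P[0].mean(0)@u),"slopes deg",np.degrees([q[0] for q in fit]).round(2))
E
python3 - <<'E'
from m import *
auto("w15")
meas("w15",[[308,67],[311,325],[454,67],[451,325]],[[309,334],[460,334]],[180,40])
E
```

```text
edges [[239.58, 243.5, 109.5], [268.75, 273.58, 109.5]]
L edge offsets from line (+ left) [ 0.57 -1.28] centre -0.36
R edge offsets from line (+ left) [ 0.81 -1.47] centre -0.33
line sep 13.977189301249098 slopes deg [-0.18  0.04]
yaws [np.float64(-27.02), np.float64(-27.02)]
line sep 14.1 tip sep 14.24 skew -0.02
tip behind far line ends 24.79 (want 25)
left tip off line (+=left) -0.28 right -0.41
tip z top 40.8
tip z top 40.7
block z 29.5 tip z kin 34.1
```

```bash
python3 -m handwheel '[[[-0.25,0.5,-0.1,0,0,0,-0.41],[-0.25,0.5,-0.1,0,0,0,-0.41],[-0.25,0.5,-0.1,0,0,0,-0.41],[-0.25,0.5,-0.1,0,0,0,-0.41],[-0.25,0.5,-0.1,0,0,0,-0.41]]]'
python3 - <<'E'
from m import *
goto(582.2,-43.9,30,-117.1)
s=read_state();p,d=imaging.camera("wrist");np.savez("pics/w16.npz",p=p,d=d,**{k:s[k] for k in('eef_pos','eef_rot')})
auto("w16")
g=p.astype(int).sum(2)
for r in (100,108,109,110,111): print(r,g[r,235:278].tolist())
crop(p,180,40,330,160,5,"pics/w16c.png")
s2,_=imaging.camera("scene");crop(s2,240,160,360,260,6,"pics/s16.png")
E
```

```text
clock: 13.37
eef_pos: [582.5, -43.7, 29.7]
eef_rot: [-1.57, 0.0, -2.043]
wrist_force: [0.5, 0.4, -0.4]
finger_gap: 27.8
clock 13.37 pos [582.5 -43.7  29.7] rot [ -89.97    0.   -117.08] gap 27.77 F [ 0.5  0.4 -0.4]
shift [ 0.33 -0.28 -0.17] turn [-0.03  0.02 -0.  ]
edges [[239.55, 243.49, 109.5], [nan, 273.57, 109.5]]
L edge offsets from line (+ left) [ 0.85 -1.02] centre -0.08
R edge offsets from line (+ left) [  nan -1.24] centre nan
line sep 13.969543296300344 slopes deg [-0.19 -0.08]
100 [675, 674, 676, 675, 675, 581, 279, 284, 289, 474, 676, 675, 676, 675, 675, 675, 675, 675, 676, 675, 676, 676, 675, 677, 675, 675, 675, 675, 675, 677, 676, 675, 676, 605, 277, 286, 287, 430, 658, 675, 677, 675, 675]
108 [675, 678, 672, 613, 541, 617, 610, 615, 587, 419, 304, 452, 523, 633, 648, 675, 675, 677, 675, 675, 675, 677, 676, 675, 675, 677, 676, 675, 676, 676, 677, 677, 627, 451, 516, 621, 612, 610, 581, 465, 382, 455, 531]
109 [675, 677, 674, 617, 542, 625, 615, 624, 594, 432, 334, 457, 549, 674, 676, 675, 677, 675, 676, 676, 676, 675, 675, 675, 675, 675, 676, 674, 676, 675, 675, 676, 621, 434, 530, 627, 617, 611, 584, 470, 391, 461, 482]
110 [675, 676, 675, 623, 545, 624, 614, 622, 589, 427, 350, 464, 554, 675, 677, 677, 678, 675, 676, 675, 676, 676, 675, 676, 676, 675, 675, 675, 675, 676, 676, 675, 621, 431, 523, 625, 616, 612, 584, 475, 395, 467, 520]
111 [676, 675, 645, 560, 569, 623, 617, 624, 588, 428, 348, 467, 493, 590, 677, 675, 675, 674, 678, 676, 675, 676, 677, 675, 675, 675, 676, 676, 676, 675, 675, 672, 638, 503, 516, 625, 618, 616, 588, 478, 465, 636, 648]
```

View pics/w16c.png

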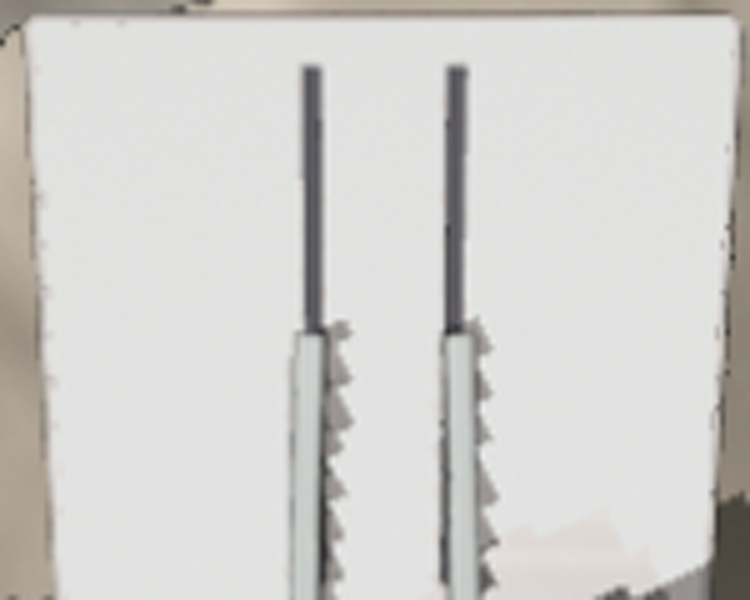

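View pics/s16.png

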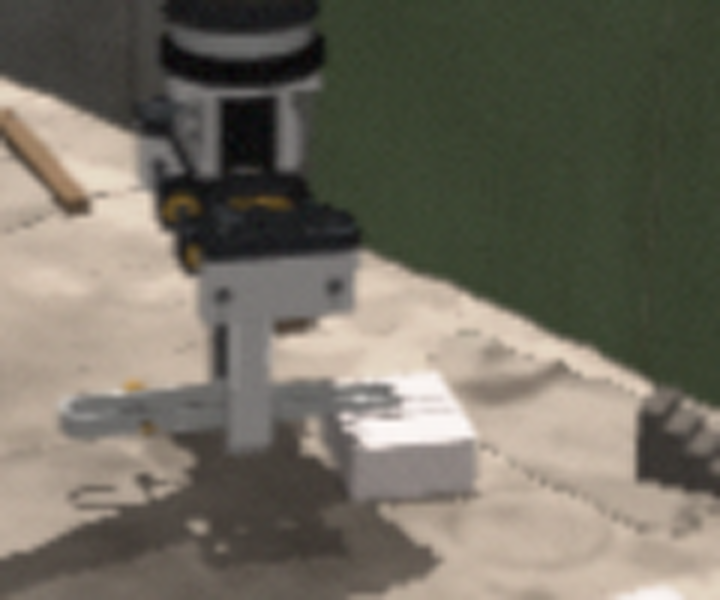

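Run:
```python
from h import *
from cell import order
s=read_state();print(s['clock'],s['eef_pos'].round(2),abs(s['qd']).max(),s['finger_gap'])
print(order.sign_off())
```

```text
13.4667 [582.48 -43.66  29.7 ] 0.0024631718765088565 27.726686010800606
the job is handed in; nothing more can be done
None
```

I handed the job in at 13.5 s. The gripper is holding the tweezers over the block with the 14 mm lines, one tip over the middle of each line.

**What happened on the way:**
- **First pick-up:** I squeezed only to 32 mm at the shoes, and the tweezers swung nose-up by roughly 50–60° in the grip.
- **Recovery:** I set them back on the rest by turning them against the bow post. They came to lie level, about 7 mm further forward than before.
- **Second pick-up:** I squeezed to about 28 mm at the shoes before lifting. The tips therefore came to the block already at nearly the right gap. After that they stayed level.

**Last checks:**
- **Over the lines:** both tips are within about 0.3 mm of their line's centre, sideways. They were about 0.2 mm past mid-length when measured just before the last small move.
- **Tip distance:** readings ran from 13.9 to 14.7 mm. The best close-up ones were 14.0–14.2 mm.
- **Clearance:** the tips stand about 3.5–4 mm above the block. Wrist force shows only noise, so nothing is touching.
- **Steadiness:** the arm is still, and the finger gap reads 27.7 mm with about ±0.3 mm of noise.
- **One check failed:** in the final picture, the automatic measurement lost the right tip's inner edge. I judged that edge from the pixel values instead.
- **Other items:** the arm never went near the milling cutter, the step block or the T-nut. I did not measure their positions again at the end.

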